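# Load spacer plates into a narrowing slot rack

## Robot

A 7-joint arm with a two-finger parallel gripper is mounted at the origin on the work surface. World frame = base frame: x ahead of the robot, y to its left, z up, the work surface at z = 0. Lengths are in m, angles in rad, forces in N, time in s.
With the tool pointing down it reaches from about 0.4 to 0.875 m from the base axis. Payload 4.4 kg.
Tool frame: the origin (TCP) lies at the very end of the fingers, on their centre line; the grasp point (between the pads) lies 19 mm behind it; z points along the fingers, y is the direction in which the jaws open and shut (so a half turn about z gives the same grasp; the last joint's range is limited). The gripper opens to 85 mm and grips with 20 to 120 N. Pads are 22 mm wide; open, the fingers measure 114 mm over their backs; the gripper's body (76 mm by 85 mm) begins 54 mm behind the grasp point. The pads swing forward as they close: fully open they stand 13 mm farther back than shut.
Start: joints at [-1.223, 0.628, 0.038, 1.517, -0.027, 0.996, -0.02], TCP at [0.261, 0.595, 0.231] pointing down, gripper open.
Joint ranges: [-3.06, 3.06], [-0.37, 2.12], [-1.25, 1.32], [0.18, 2.47], [-1.1, 4.24], [0.23, 1.98], [-2.94, 2.94]. Speed limits (rad/s): [2.57, 2.57, 3.14, 3.14, 3.14, 3.14, 3.14].

## Interface

Orientations are given as a unit quaternion [x, y, z, w].
In Python, from rig import ctrl gives the robot as it stands. The module is installed in compiled form; this text tells all that it offers. Calls block until the motion is done:
- ctrl.movep(position, orientation): joint-space move of the TCP to a pose.
- ctrl.move_straight(position, ori=None, rate=0.15, until_force=None): straight line of the TCP; ori=None keeps the orientation; rate is the mean speed in m/s. With until_force (N) it stops when the force on the tool has changed by that much, and returns True; else False.
- ctrl.set_joints(angles): joint-space move.
- ctrl.move_gripper(opening, f_grip=None): finger opening in m; f_grip is the grip in N (None keeps the last); returns when the fingers have stopped.
- ctrl.hold(seconds).
- ctrl.inverse_kinematics(position, orientation): joint angles nearest the present ones, or None.
- ctrl.sense(): the state.
- ctrl.capture(name): name is "side" or "top" or "wrist"; returns the picture (400x640x3 uint8, red, green, blue); there is no depth.
- ctrl.camera_model(name): a dict with "fov_y" (degrees; the focal length in pixels is half the picture's height over the tangent of half this angle, whatever the lens; pixels are square), "cx", "cy" (the principal point, pixels), "world_from_camera" (4x4, takes a point from camera to world coordinates). Camera axes: x right, y down, z forward; pixel columns grow to the right and rows downward; lengths in m; the calibration is good to about 2 mm. A picture is of the moment at which its call begins: read the wrist's pose just before it. camera_model takes no time and is no camera call; for the wrist camera it gives the pose at the moment of the call.
A pose or a line that the arm cannot do raises ctrl.Unreachable and nothing moves.
- ctrl.finish_job(): hands the job in, once; it reports no verdict.
The state is a dict: "clock": time; "qpos": joint angles; "qd": joint speeds; "tau": joint torques, N m; "eef_pos": TCP position; "ee_rot": TCP orientation; "ft_force": force on the tool from outside, world axes, zero at the start; "torque": the same for the moment, N m; "opening": finger opening in m.
Only numpy, scipy, OpenCV 4.12 (cv2) and the standard library are available. Lean on these libraries where they do the work, as an engineer would, in place of code of your own. Each camera call takes 0.05 s, during which the arm holds its last target. There are 200 camera calls.

## Task

Put the two aluminium spacer plates away in the grey slot rack: each stands upright in the slot made for its thickness (the thin plate in the narrowest slot, the thick plate in the widest, the middle one stays empty), centred along the slot's length. Feel for each slot, and press the plate gently down past the slot's spring until it stands on the slot floor, never forcing it; then let go, and leave the screwdriver, oil bottle and steel collar alone.

Things in the scene. Friction and masses are not known exactly. Their poses are not given: they have to be found in the camera images.
- rack: Fixed rack on the bench: aluminium base 90 x 240 x 8 mm with a row of three grey plastic slot blocks, each 70 mm (x) by 50 mm (y), flat tops 44 mm above the bench. Origin: centre of the base's underside; y runs along the row, x along the slots. Each block has one slot in its middle, right through along x. The dark gaps with a plastic floor are the slots; bare aluminium shows between blocks. Pressing a plate on the rack with over 75 N counts as forcing.
- mark_thin (a point): Mark on the rack (x = 0, y = -75 mm, at slot-floor height, 12 mm above the bench) for the slot of the thin plate: throat 12 mm. The block is clamped by hand anywhere up to 10 mm either way from this mark along the rack's y; that shift is not in the measured poses and must be seen or felt. A plate fits its throat with 2 mm to spare in all.
- mark_mid (a point): Mark (x = 0, y = 0, 12 mm above the bench) of the middle slot, throat 16 mm, stays empty; its block is shifted up to 10 mm likewise. In every slot the walls slope at the mouth: from 44 down to 38 mm above the bench each side narrows by 1.5 mm (mouth = throat + 3 mm); below that they are parallel down to the floor.
- mark_thick (a point): Mark (x = 0, y = +75 mm, 12 mm above the bench) of the thick plate's slot, throat 20 mm; its block is shifted up to 10 mm likewise. In each slot's +y wall a round sprung nose (8 mm radius, centre 24 mm above the bench) juts 2.5 mm into the throat: a plate meets it about 30 mm above the bench and needs some 5 to 15 N of push to pass it and reach the floor.
- plate_thin: Bare aluminium spacer plate with three dark holes drawn on its faces (solid to the touch), 10 mm thick along its y axis, 60 mm wide along x, 80 mm tall along z; stands upright on the bench at the start. Origin: centre of its underside. About 0.13 kg. Can be gripped across its thickness from above near the top; neither half turn about z nor face matters.
- plate_thick: Bare aluminium spacer plate with three dark holes drawn on its faces (solid to the touch), 18 mm thick along its y axis, 60 mm wide along x, 80 mm tall along z; stands upright on the bench at the start. Origin: centre of its underside. About 0.23 kg. Can be gripped across its thickness from above near the top; neither half turn about z nor face matters.
- screwdriver: Screwdriver lying on the bench, bystander.
- oil: White oil bottle, 44 mm across, 100 mm tall, standing, bystander. Origin: centre of its underside.
- collar: Steel ring, 48 mm across, 18 mm high, lying flat, bystander. Origin: centre of its underside.
Mind the look-alikes: they are no part of the job. What is shaped like the plate_thick but orange is not meant.

How it is judged:
At the end, for the whole second after the job is handed in: Each plate stands in its own slot, underside within 2.5 mm of the slot floor (12 mm above the bench), within 12 mm of its mark along the slot and 14 mm across (the slot ensures that), upright within 0.08 rad, in line with the slot within 0.1 rad, at rest and released (z of plate_thin in the frame of rack between 0.008 and 0.0145 m and y of plate_thin in the frame of rack between -0.089 and -0.061 m and x of plate_thin in the frame of rack between -0.012 and 0.012 m and angle between each of plate_thin, plate_thick's own z axis and vertical below 0.08 rad and angle between the y axis of each of plate_thin, plate_thick and the y axis of rack, either way round below 0.1 rad and linear speed of each of plate_thin, plate_thick below 0.02 m/s and z of plate_thick in the frame of rack between 0.008 and 0.0145 m and y of plate_thick in the frame of rack between 0.061 and 0.089 m and x of plate_thick in the frame of rack between -0.012 and 0.012 m); the robot touches nothing.
It fails at once if a plate is pressed on the rack with more than 75 N (contact force between any of plate_thin, plate_thick and rack above 75 N).
It fails at once if a bystander is moved by more than 25 mm (distance of any of screwdriver, oil, collar from where it was at the start of the episode above 0.025 m).
It also fails if it takes over 64 s, if anything falls off the work surface, if the arm or the gripper's body presses on something with over 40 N, if the wrist force passes 120 N, or if a joint passes its speed limit or range.

## Working session

There is one attempt and no reset: what is moved stays moved. The work goes in short steps, each a Python script; the robot and the scene stay as the last script left them, time stands still between calls to the robot, and variables do not carry over. Pictures are saved under pics/ and viewed, about 8 in all and at most 12, crops included, and the job is handed in when it is done.

```bash
mkdir -p pics; cat > h.py <<'E'
import numpy as np, cv2
from rig import ctrl
def ray(m,u,v):
    f=200/np.tan(np.radians(m["fov_y"])/2); T=np.array(m["world_from_camera"])
    return T[:3,3], T[:3,:3]@np.array([(u-m["cx"])/f,(v-m["cy"])/f,1])
def onplane(m,u,v,z):
    o,d=ray(m,u,v); return o+d*(z-o[2])/d[2]
def proj(m,p):
    f=200/np.tan(np.radians(m["fov_y"])/2); T=np.array(m["world_from_camera"])
    c=T[:3,:3].T@(np.array(p)-T[:3,3]); return m["cx"]+f*c[0]/c[2], m["cy"]+f*c[1]/c[2]
def save(n,im): cv2.imwrite(f"pics/{n}.png",cv2.cvtColor(im,cv2.COLOR_RGB2BGR))
E
python3 - <<'E'
from h import *
s=ctrl.sense(); print(s["clock"],s["eef_pos"],s["ee_rot"],s["opening"])
for n in("top","side"):
    m=ctrl.camera_model(n); print(n,m["fov_y"],m["cx"],m["cy"],np.round(m["world_from_camera"],3).tolist())
    im=ctrl.capture(n); save(n+"0",im)
m=ctrl.camera_model("wrist");print(m["fov_y"],np.round(m["world_from_camera"],3).tolist())
E
```

```text
0.0 [0.26110375 0.59457059 0.23038343] [ 2.05433325e-01  9.78670655e-01 -9.33368124e-04 -1.65132866e-04] 0.0853999773739502
top 45.84986132979405 315.76638245397 201.4205039473289 [[-0.005, -0.984, 0.18, 0.378], [-1.0, 0.005, -0.002, 0.038], [0.001, -0.18, -0.984, 1.059], [0.0, 0.0, 0.0, 1.0]]
side 48.798871522761715 321.8158531874086 207.57045986625508 [[-0.993, -0.093, 0.068, 0.501], [-0.115, 0.776, -0.621, 0.659], [0.005, -0.624, -0.781, 0.788], [0.0, 0.0, 0.0, 1.0]]
61.73707222722294 [[0.402, 0.872, 0.28, 0.189], [0.916, -0.382, -0.124, 0.627], [-0.001, 0.306, -0.952, 0.373], [0.0, 0.0, 0.0, 1.0]]
```

View pics/top0.png

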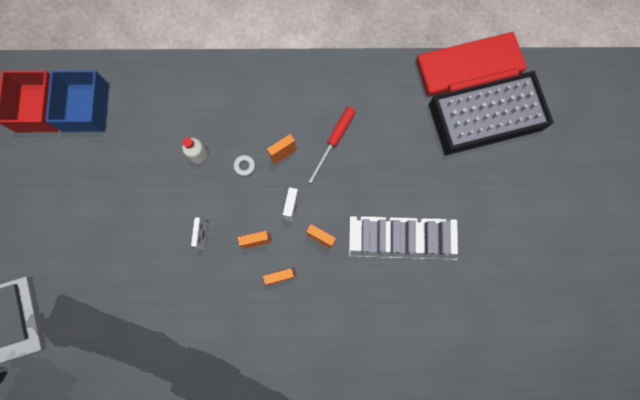

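View pics/side0.png

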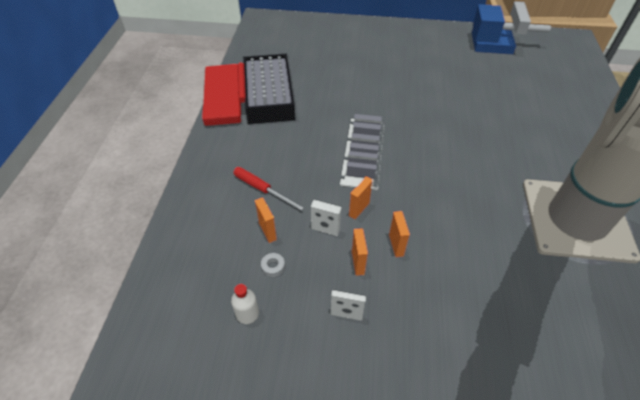

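Top view: the thick plate is at about (290,203), the thin one at (196,232), the rack at (350–458, 216–260), and the orange look-alikes lie around (250–320, 140–280). Next, rough positions, then a wrist look at the rack and both plates.

```bash
cat >> h.py <<'E'
from scipy.spatial.transform import Rotation as R
def down(yaw):  # tool z down, jaw (y) axis at angle yaw from world x
    y=np.array([np.cos(yaw),np.sin(yaw),0]); z=np.array([0,0,-1.]); x=np.cross(y,z)
    return R.from_matrix(np.c_[x,y,z]).as_quat()
def tool_T():
    s=ctrl.sense(); T=np.eye(4); T[:3,:3]=R.from_quat(s["ee_rot"]).as_matrix(); T[:3,3]=s["eef_pos"]; return T
E
python3 - <<'E'
from h import *
m=ctrl.camera_model("top"); im=cv2.imread("pics/top0.png")
for n,u,v,z in(("thick",290,203,.08),("thin",196,232,.08),("rackL",350,238,.008),("rackR",458,238,.008),("rt",403,216,.008),("rb",403,260,.008),("oil",190,145,.1),("collar",244,165,.018)): print(n,onplane(m,u,v,z).round(3))
W=np.array(ctrl.camera_model("wrist")["world_from_camera"]); print(np.round(np.linalg.inv(tool_T())@W,4).tolist())
big=cv2.resize(im[190:275,180:470],None,fx=2.7,fy=2.7,interpolation=cv2.INTER_CUBIC); cv2.imwrite("pics/topcrop.png",big)
for yaw in(np.pi/2,-np.pi/2):
  for p in([.5,-.13,.25],[.5,.0,.3],[.5,.15,.3]): print(yaw,p,ctrl.inverse_kinematics(p,down(yaw)))
E
```

```text
thick [0.554 0.09  0.08 ]
thin [0.493 0.285 0.08 ]
rackL [ 0.487 -0.04   0.008]
rackR [ 0.485 -0.28   0.008]
rt [ 0.535 -0.16   0.008]
rb [ 0.437 -0.156  0.008]
oil [0.675 0.3   0.1  ]
collar [0.653 0.198 0.018]
[[-0.0, -0.9519, -0.3065, 0.0788], [1.0, -0.0001, 0.0004, 0.0009], [-0.0004, -0.3065, 0.9519, -0.1423], [0.0, 0.0, 0.0, 1.0]]
1.5707963267948966 [0.5, -0.13, 0.25] [ 0.04414567  0.42194543  0.22113704  1.8670927  -0.11828393  0.865153
  1.89415047]
1.5707963267948966 [0.5, 0.0, 0.3] [-0.17558261  0.33637323  0.16211486  1.83683803 -0.06447723  0.97344018
  1.584689  ]
1.5707963267948966 [0.5, 0.15, 0.3] [-0.38364804  0.36759641  0.05361788  1.78051112 -0.02297767  0.99408784
  1.24972088]
-1.5707963267948966 [0.5, -0.13, 0.25] [-0.38677123  0.56002051  0.90925601  1.87807358 -0.53399651  0.96755845
 -0.80630368]
-1.5707963267948966 [0.5, 0.0, 0.3] [-0.6620002   0.45035353  0.88969059  1.84882946 -0.40422739  1.03485452
 -1.17988474]
-1.5707963267948966 [0.5, 0.15, 0.3] [-0.89698656  0.47148833  0.82790424  1.79390427 -0.39570019  1.05095281
 -1.49298706]
```

View pics/topcrop.png

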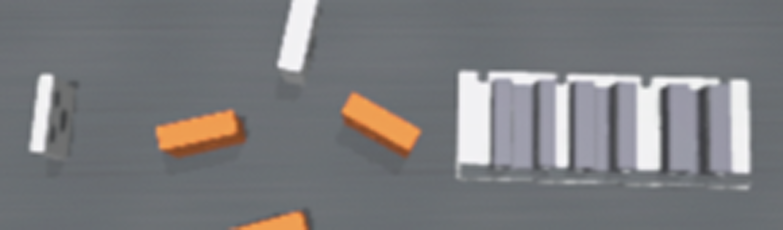

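```bash
python3 - <<'E'
from h import *
import pickle
ms={}
for n,p in(("wp",[.44,.17,.28]),("wr",[.42,-.16,.20])):
    ctrl.movep(p,down(np.pi/2)); ctrl.hold(.2)
    ms[n]=ctrl.camera_model("wrist"); save(n,ctrl.capture("wrist")); print(ctrl.sense()["clock"],ctrl.sense()["eef_pos"])
pickle.dump(ms,open("ms.pkl","wb"))
E
```

```text
2.0417 [0.43992178 0.17064645 0.2798804 ]
3.575 [ 0.4205075  -0.15915118  0.2001542 ]
```

View pics/wp.png

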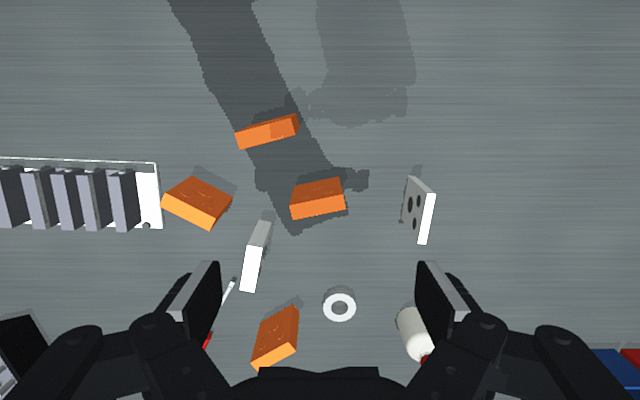

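View pics/wr.png

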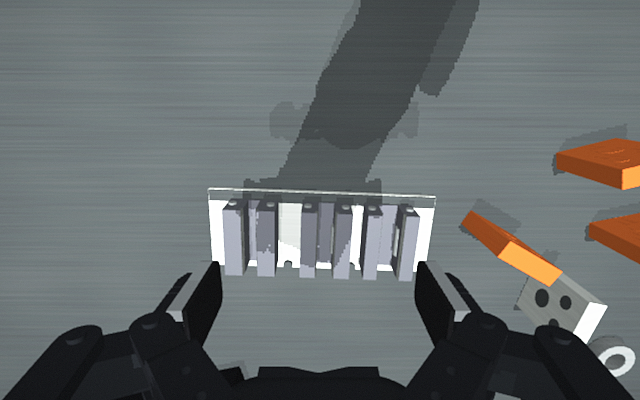

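Wrist views (image right = +y): the plates' white tops are at about (250,268) for thick and (426,217) for thin. The three blocks span columns 225–277, 301–352 and 362–416, with gaps growing left to right, so the thin slot lies at −y. I'll enlarge the rack and extract edges and plate tops.

```bash
python3 - <<'E'
from h import *
import pickle
ms=pickle.load(open("ms.pkl","rb"))
im=cv2.imread("pics/wp.png"); m=ms["wp"]
k=(im.min(2)>235).astype(np.uint8)
n,lab,st,ce=cv2.connectedComponentsWithStats(k)
for i in range(1,n):
    if st[i,4]<250: continue
    c=cv2.findContours((lab==i).astype(np.uint8),0,2)[0][0]
    P=np.array([onplane(m,u,v,.08)[:2] for u,v in c[:,0]],np.float32)
    print(ce[i].round(0),st[i],cv2.minAreaRect(P))
im=cv2.imread("pics/wr.png")
c=cv2.resize(im[180:290,200:445],None,fx=3.2,fy=3.2,interpolation=cv2.INTER_NEAREST); cv2.imwrite("pics/wrc.png",c)
for r in(225,240,255): print(r,im[r,215:425].mean(1).astype(int).tolist())
E
```

```text
[149. 199.] [ 135  172   27   57 1093] ((0.4733482003211975, -0.013719145208597183), (0.029416389763355255, 0.06370862573385239), 87.10091400146484)
[426. 218.] [418 193  18  52 461] ((0.49455809593200684, 0.29036030173301697), (0.009904278442263603, 0.06002869829535484), 85.2975082397461)
[250. 268.] [239 245  24  48 730] ((0.5563794374465942, 0.0940171405673027), (0.018138643354177475, 0.06019717454910278), 77.81195068359375)
225 [254, 254, 254, 254, 254, 254, 255, 255, 171, 179, 184, 183, 184, 181, 183, 182, 182, 183, 182, 184, 183, 182, 183, 183, 189, 158, 106, 110, 91, 57, 61, 58, 57, 62, 130, 182, 189, 185, 184, 186, 164, 124, 126, 127, 129, 131, 129, 130, 130, 128, 131, 130, 128, 131, 129, 130, 130, 130, 137, 103, 53, 57, 46, 132, 206, 214, 228, 236, 234, 233, 233, 234, 234, 235, 233, 234, 234, 234, 235, 234, 234, 234, 234, 235, 241, 216, 137, 124, 129, 129, 130, 127, 131, 131, 132, 130, 128, 129, 129, 132, 132, 119, 94, 100, 105, 119, 132, 130, 129, 131, 129, 130, 128, 129, 132, 126, 117, 114, 93, 77, 97, 117, 135, 130, 132, 131, 129, 127, 129, 127, 130, 129, 128, 128, 126, 1
[... 1728 characters left out ...]
54, 254, 254, 254, 254, 254, 254, 254, 254, 254, 254, 254, 254, 254, 254, 254, 255, 255, 193, 112, 127, 128, 128, 127, 128, 127, 127, 128, 126, 127, 128, 129, 130, 108, 85, 103, 104, 120, 130, 130, 127, 127, 127, 128, 127, 127, 128, 128, 125, 87, 71, 84, 105, 128, 130, 128, 126, 127, 121, 158, 186, 184, 181, 183, 180, 179, 179, 184, 255, 255, 255, 254, 254, 254, 254, 255, 255, 220, 35, 57, 60, 51, 103, 167, 185, 179, 180, 179, 181, 180, 180, 178, 180, 178, 180, 179, 175, 174, 180, 179, 179, 180, 182, 179, 179, 177, 180, 181, 187, 147, 63, 96, 166, 193, 140, 43, 89, 111, 94, 135, 179, 184, 178, 181, 179, 180, 180, 180, 180, 176, 177, 175, 183, 255, 255, 255, 254, 254, 254, 254, 254, 254, 254]
```

View pics/wrc.png

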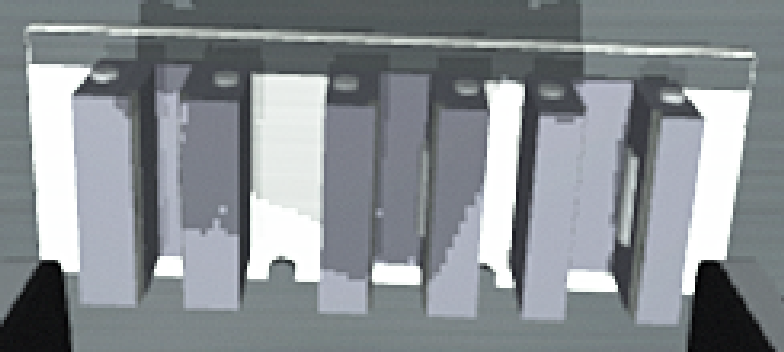

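```bash
python3 - <<'E'
from h import *
import pickle
m=pickle.load(open("ms.pkl","rb"))["wr"]
f=lambda x,y,z:onplane(m,200+x/3.2,180+y/3.2,z)[:2]
for n,q in(("thin",[(73,93),(245,97),(240,308),(82,303)]),("mid",[(326,99),(487,108),(477,316),(319,311)]),("thick",[(525,113),(703,119),(684,324),(522,318)])):
    P=np.array([f(*a,.044) for a in q]); c=P.mean(0); d=P[1]+P[2]-P[0]-P[3]; e=P[2]+P[3]-P[0]-P[1]
    print(n,c.round(4),"w,l",np.linalg.norm(d)/2,np.linalg.norm(e)/2,"yaw",np.arctan2(-d[0],d[1]),np.arctan2(e[1],e[0]))
for n,a,b in(("thin",(134,200),(180,200)),("thick",(573,200),(641,200))):
    print(n,"mouth",f(*a,.044),f(*b,.044))
B=[f(26,30,.008),f(754,50,.008)]; print("base front edge",B,(B[0]+B[1])/2,np.linalg.norm(B[1]-B[0]),np.arctan2(-(B[1]-B[0])[0],(B[1]-B[0])[1]))
E
```

```text
thin [ 0.4846 -0.2243] w,l 0.05035366726261657 0.07077635629632457 yaw -0.028253756325885226 -0.051398911118430264
mid [ 0.4873 -0.1501] w,l 0.04900881478244702 0.0709127778957755 yaw -0.04538397419895658 -0.02764620189825133
thick [ 0.4905 -0.0866] w,l 0.05244233348091903 0.0696488014402147 yaw -0.03692293873359084 0.019877184930538232
thin mouth [ 0.48339633 -0.23215174] [ 0.48336758 -0.21809059]
thick mouth [ 0.48312194 -0.09793478] [ 0.48307942 -0.07713996]
base front edge [array([ 0.43986315, -0.27209448]), array([ 0.44617196, -0.03457991])] [ 0.44301755 -0.1533372 ] 0.2375983385305344 -0.026555521710325616
```

Blocks measure 49–52 × 70 mm as they should, the base is 238 mm long, and rack yaw is about −0.03 rad. Slot centres are thin (0.485, −0.2247) and thick (0.490, −0.0872). Picking up the thick plate first.

```bash
cat >> h.py <<'E'
GZ=.042; YR=np.pi/2-.031
def st(t):
    s=ctrl.sense(); print(t,round(s["clock"],2),np.round(s["eef_pos"],4),"F",np.round(s["ft_force"],1),"M",np.round(s["torque"],2),"open",round(s["opening"],4)); return s
def pick(x,y,yaw,opn):
    ctrl.move_gripper(opn); ctrl.movep([x,y,.15],down(yaw)); ctrl.move_straight([x,y,GZ],rate=.12)
    ctrl.move_gripper(0,80); st("grip"); ctrl.move_straight([x,y,.17],rate=.2); st("lift")
def feel(x,y,top=.17):
    ctrl.movep([x,y,top],down(YR)); ctrl.move_straight([x,y,GZ+.05],rate=.15); ctrl.hold(.2); st("above")
    r=ctrl.move_straight([x,y,GZ+.0125],rate=.03,until_force=5); s=st(f"stop {r}"); print("plate bottom",s["eef_pos"][2]-GZ)
E
python3 - <<'E'
from h import *
pick(.5564,.0940,np.radians(77.8),.06)
feel(.4902,-.0872)
E
```

```text
grip 6.58 [0.5568 0.0942 0.0426] F [ 0.2 -0.5  4.7] M [0.11 0.15 0.  ] open 0.0175
lift 7.38 [0.5552 0.0939 0.1688] F [-0.9  0.9 -2.3] M [-0.01  0.02 -0.03] open 0.0174
above 9.03 [ 0.4911 -0.0872  0.093 ] F [ 0.   0.6 -2.9] M [-0.01 -0.01  0.03] open 0.0171
stop True 9.82 [ 0.4901 -0.088   0.0683] F [ 0.6 -1.  -6.2] M [-0.38 -0.4  -0.08] open 0.0176
plate bottom 0.026342273554334668
```

```bash
python3 - <<'E'
from h import *
ctrl.hold(.3); st("rest")
r=ctrl.move_straight([.4902,-.0872,GZ+.0115],rate=.02,until_force=25); s=st(f"stop {r}"); print("bottom",s["eef_pos"][2]-GZ)
ctrl.hold(.3); s=st("rest"); print("bottom",s["eef_pos"][2]-GZ)
save("w2",ctrl.capture("wrist")); save("side2",ctrl.capture("side"))
E
```

```text
rest 10.12 [ 0.4899 -0.0879  0.0687] F [ 2.  -2.5 -3.7] M [-0.62 -0.56 -0.12] open 0.017
stop True 10.83 [ 0.4894 -0.088   0.0545] F [-0.6  0.1  4.4] M [ 0.12 -0.   -0.03] open 0.0173
bottom 0.012521441397995277
rest 11.13 [ 0.4894 -0.088   0.0545] F [-0.1  0.   5.8] M [ 0.07 -0.03  0.03] open 0.0169
bottom 0.012519864232002846
```

```bash
python3 - <<'E'
from h import *
ctrl.move_gripper(.05); s=st("rel"); p=s["eef_pos"]
ctrl.move_straight([p[0],p[1],.17],rate=.2); ctrl.hold(.2); m=ctrl.camera_model("wrist"); im=ctrl.capture("wrist"); save("w3",im); sd=ctrl.capture("side")
a=cv2.resize(sd[90:230,290:430],(560,560)); b=im[100:400,120:520]; b=cv2.copyMakeBorder(cv2.resize(b,(240,180)),0,380,0,0,0); save("chk1",np.hstack([a,b]))
k=(im.min(2)>235).astype(np.uint8); n,lab,s_,ce=cv2.connectedComponentsWithStats(k)
for i in range(1,n):
    if s_[i,4]<250: continue
    c=cv2.findContours((lab==i).astype(np.uint8),0,2)[0][0]
    P=np.array([onplane(m,u,v,.092)[:2] for u,v in c[:,0]],np.float32); print(ce[i].round(0),s_[i],cv2.minAreaRect(P))
E
```

```text
rel 11.65 [ 0.4895 -0.0894  0.0543] F [0.1 0.3 0. ] M [ 0.02  0.   -0.04] open 0.0499
[205. 184.] [ 195  147   22   78 1097] ((0.4694693684577942, -0.1641794890165329), (0.014601235277950764, 0.05593600124120712), 81.7456283569336)
[370. 171.] [362 148  15  47 441] ((0.4621359705924988, -0.05333038792014122), (0.008492275141179562, 0.03150031715631485), 86.38129425048828)
[362. 211.] [351 178  22  48 360] ((0.4836120903491974, -0.05807406082749367), (0.014722068794071674, 0.034484002739191055), 89.79287719726562)
[319. 227.] [308 199  24  51 756] ((0.49948057532310486, -0.08754788339138031), (0.01649104431271553, 0.03789709135890007), 87.56958770751953)
```

View pics/chk1.png

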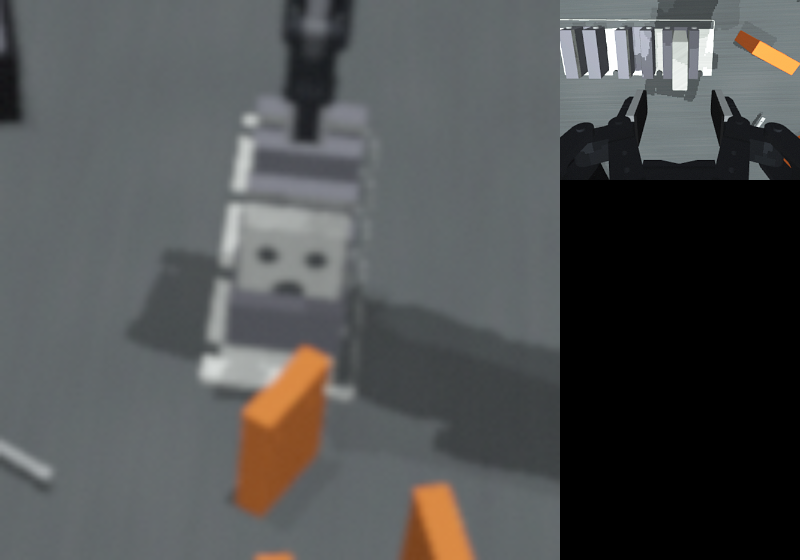

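The side crop shows the thick plate standing in the +y slot, flush and centred along it; the gripper is clear. Now the thin plate.

```bash
python3 - <<'E'
from h import *
pick(.4946,.2904,np.radians(85.3),.06)
feel(.4858,-.2247)
E
```

```text
grip 15.92 [0.4949 0.2907 0.0424] F [ 0.5 -0.1  3.7] M [0.11 0.15 0.01] open 0.0084
lift 16.71 [0.4937 0.2899 0.1689] F [ 0.1  0.7 -2.1] M [-0.01 -0.07  0.02] open 0.009
above 19.44 [ 0.4866 -0.2249  0.093 ] F [-0.8  0.5 -1.6] M [ 0.   -0.02 -0.  ] open 0.0091
stop True 20.2 [ 0.4859 -0.2267  0.0706] F [ 0.3 -1.9 -1.1] M [-0.47 -0.1  -0.03] open 0.0088
plate bottom 0.02859923504863964
```

```bash
python3 - <<'E'
from h import *
ctrl.hold(.2); st("rest")
r=ctrl.move_straight([.4858,-.2257,GZ+.0115],rate=.02,until_force=25); s=st(f"stop {r}"); print("bottom",s["eef_pos"][2]-GZ)
ctrl.hold(.3); s=st("rest"); print("bottom",s["eef_pos"][2]-GZ)
E
```

```text
rest 20.4 [ 0.4857 -0.2265  0.071 ] F [ 0.5 -2.4 -0.9] M [-0.56 -0.12  0.01] open 0.0091
stop False 21.43 [ 0.486  -0.2272  0.0544] F [-2.4 -4.5 11.5] M [-1.21  0.47 -0.02] open 0.0091
bottom 0.01237662324095666
rest 21.73 [ 0.486  -0.2272  0.0544] F [-2.5 -4.  11.7] M [-1.19  0.48 -0.02] open 0.0094
bottom 0.012387975741561509
```

```bash
python3 - <<'E'
from h import *
ctrl.move_gripper(.05); s=st("rel"); p=s["eef_pos"]
ctrl.move_straight([p[0],p[1],.17],rate=.2); ctrl.movep([.40,-.157,.27],down(YR)); ctrl.hold(.2); m=ctrl.camera_model("wrist"); im=ctrl.capture("wrist"); sd=ctrl.capture("side"); save("w4",im); save("s4",sd)
a=cv2.resize(sd[90:210,310:410],(480,576),interpolation=cv2.INTER_CUBIC); b=cv2.resize(im[120:300,200:440],(320,240)); b=cv2.copyMakeBorder(b,0,336,0,0,0); save("chk2",np.hstack([a,b]))
b=cv2.resize(im[130:290,210:430],None,fx=3.6,fy=3.6,interpolation=cv2.INTER_NEAREST); save("chk3",b)
E
```

```text
rel 22.2 [ 0.4856 -0.2251  0.0532] F [-0.2 -0.5  0.8] M [-0.05 -0.05 -0.04] open 0.0501
```

View pics/chk2.png

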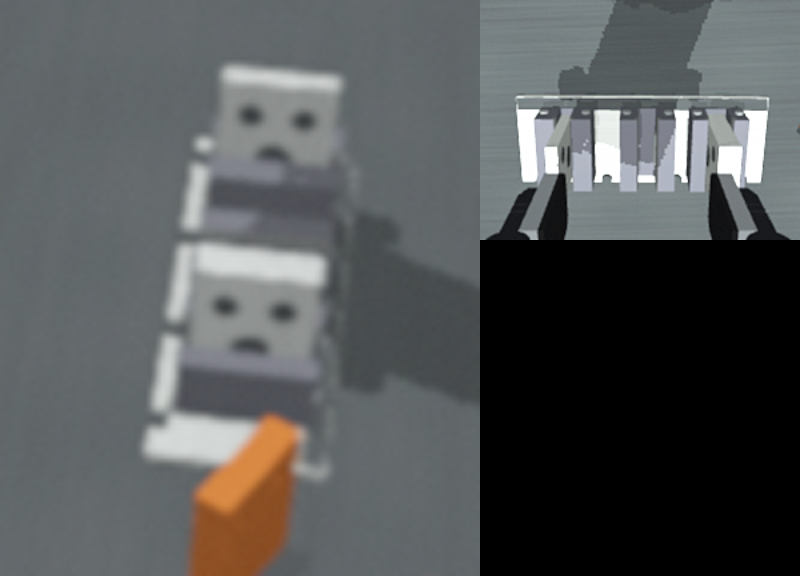

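View pics/chk3.png

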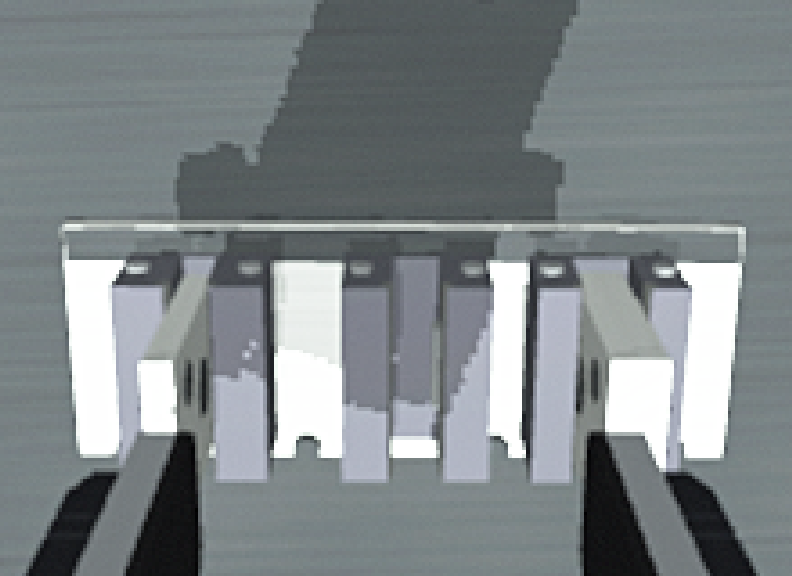

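Both plates stand in their slots, upright and centred. The thin plate showed 11.7 N before release, so I'll check its height by touching both tops lightly with closed fingers (expect 92 mm).

```bash
python3 - <<'E'
from h import *
ctrl.move_gripper(0)
for n,x,y in(("thin",.4858,-.2265),("thick",.4897,-.0880)):
    ctrl.movep([x,y,.13],down(YR)); ctrl.move_straight([x,y,.100],rate=.1); ctrl.hold(.3)
    r=ctrl.move_straight([x,y,.086],rate=.015,until_force=8); st(f"{n} {r}")
    ctrl.move_straight([x,y,.15],rate=.2)
E
```

```text
thin True 26.51 [ 0.4859 -0.2265  0.0921] F [-0.1  0.6  6.7] M [ 0.12  0.17 -0.01] open -0.0001
thick True 28.93 [ 0.4897 -0.088   0.092 ] F [-1.3 -0.2  7.7] M [0.06 0.25 0.02] open 0.0003
```

Both tops are at 92 mm, so both plates are on the slot floor. I'll back away, look once more and hand in.

```bash
python3 - <<'E'
from h import *
ctrl.movep([.42,-.157,.30],down(YR)); ctrl.hold(.3); st("end")
sd=ctrl.capture("side"); save("s5",sd); save("chk4",sd)
d=cv2.absdiff(sd,cv2.cvtColor(cv2.imread("pics/s4.png"),cv2.COLOR_BGR2RGB)).max(2)
print("rack change px",(d[100:195,335:390]>40).sum()); z=cv2.cvtColor(cv2.imread("pics/side0.png"),cv2.COLOR_BGR2RGB)
d0=cv2.absdiff(sd,z).max(2); print("bystander change px",[(d0[r]>60).sum() for r in(np.s_[165:210,230:303],np.s_[285:325,228:262],np.s_[250:276,258:288])])
ctrl.finish_job()
E
```

```text
end 30.42 [ 0.42   -0.1564  0.2989] F [ 1.2 -0.2 -0.3] M [-0.   -0.04  0.07] open -0.0003
rack change px 1
bystander change px [np.int64(0), np.int64(0), np.int64(0)]
the job is handed in; nothing more can be done
```

Both plates are in the rack, and I handed the job in at about 30 s of the 64 s allowed. The thick plate stands in the widest slot and the thin one in the narrowest. The middle slot is empty. Each plate entered its slot on the first try and was pressed gently past the spring; the highest force I read was about 12 N.

- **Height:** touching both tops with the closed fingers gave 92.1 mm (thin) and 92.0 mm (thick). The expected 92 mm means both stand on the slot floor.
- **Pose:** the camera views showed both upright and centred along their slots. I judged that by eye and did not measure the angles.
- **Bystanders:** the side view showed no change at the screwdriver, oil bottle or collar, and nothing moved at the rack between the last two looks.
- **Odd readings:** the two "feel" moves stopped with the underside at about 26 mm (thick) and 29 mm (thin), inside the throat, and the force readings there were unclear. The thin plate read 11.7 N before release, which didn't show whether it was on the floor or held by the spring. That is why I did the touch check, and it settled the question.

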